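# Tip the drained egg tray over and push it home

### The arm

A 6-joint arm with a two-finger parallel gripper is mounted at the origin on the work surface. World frame = base frame: x ahead of the robot, y to its left, z up, the work surface at z = 0. Lengths are in m, angles in degrees, forces in N, time in s.
With the tool pointing down it reaches from about 0.35 to 0.875 m from the base axis. Payload 4.2 kg.
Tool frame: the origin (TCP) lies between the finger pads; the fingertips stand 25 mm ahead of it and the grasp point (between the pads) lies 6 mm ahead of it (r.tips_ahead is the distance from the TCP to the fingertips, in m); z points along the fingers, y is the direction in which the jaws open and shut (so a half turn about z gives the same grasp; the last joint's range is limited). The gripper opens to 87 mm and grips with 3 to 60 N. Pads are 19 mm wide; open, the fingers measure 117 mm over their backs; the gripper's body (75 mm by 190 mm) begins 51 mm behind the grasp point.
Start: joints at [-53.996, 22.042, 0.453, 0, -68.411, -14.817], TCP at [0.226, -0.583, 0.248] pointing down, gripper open.
Joint ranges: [-179.83, 179.83], [-69.29, 118.12], [-61.27, 80.66], [-181.25, 117.63], [-171.15, -9.14], [-177.46, 177.46]. Speed limits (degrees/s): [159.86, 159.86, 180, 180, 180, 180].

### API

Orientations are given as a 3x3 rotation matrix whose columns are the frame's x, y, z axes.
In Python, from station import r, vision, finish_job gives the robot as it stands.
- The arm moves only by the shell command python3 -m jog 'ROWS'. ROWS is a JSON object of lists of equal length, an entry for each row: "rot": the turn, a rotation vector about the world's x, y, z in degrees, a list of three; "delta_pos": the shift along the world's x, y, z in mm, a list of three; "grip": the opening in per cent of the stroke, from 0 (shut) to 100 (fully open). A call has 1 to 10 rows; each row shifts and turns the commanded pose from where the row before left it; what a row does not reach is not made up. A row lasts 1/12 s, in which the tool goes at most 41.7 mm and 7.16 degrees, less where a joint would pass 70% of its speed; a pose out of reach is approached as far as the arm can. A call with a gripper value outside its range is refused whole. The fingers move at their own pace and stop on an object; the grip force is fixed at half the most. Time passes only in rows, so rows that do not move let the fingers close. It gives the time, the measured TCP pose, the force and the opening at its end, in the units of the state.
- r.sense(): the state, without advancing time (a new reading comes with each control period).
- vision.capture(name): name is "scene" or "top" or "wrist"; returns a dict with "frame" (400x640x3 uint8, red, green, blue), "K" (3x3 intrinsics, pixels), "xyz" and "orientation" of the camera in the world. Camera axes: x right, y up, looking along -z (the intrinsics and any distortion apply to the point x, -y, -z); pixel columns grow to the right and rows downward; lengths in m; the calibration is good to about 2 mm. A picture is of the moment at which its call begins. There is no depth.
- finish_job(): hands the job in, once; it reports no verdict.
The state is a dict: "time_s": time; "joints": joint angles; "joint_velocities": joint speeds; "effort": joint torques, N m; "tcp_pos": TCP position; "ee_rot": TCP orientation; "wrist_force": force on the tool from outside, world axes, zero at the start; "moment": the same for the moment, N m; "gripper_width": opening from 0.0 (shut) to 1.0 (fully open).
Only numpy, scipy, OpenCV 4.12 (cv2) and the standard library are available. Lean on these libraries where they do the work, as an engineer would, in place of code of your own. Each camera call takes 0.05 s, during which the arm holds its last target. There are 200 camera calls.

### The job

The orange egg tray has drained standing on its long edge: push it over so that it lies flat with its cells up, then push it along the table into the corner between the long wooden rail and the short wooden end stop, flush against both. Only push it with the fingers, never pinch or lift it, and leave the blue tray and the other things on the table as they are.

Things in the scene. Friction and masses are not known exactly. Their poses are not given: they have to be found in the camera images.
- tray: Orange plastic egg tray, 12 open cells, 190 x 145 x 45 mm, 0.13 to 0.25 kg, loose. It starts standing on a long edge, 145 mm high, cells towards the robot. Origin: middle of the face it stands on. Axes as it stands: z up, y along the 190 mm length, x (45 mm) from the cell side to the closed underside, away from the robot. Lying cells up, its x points down and z towards the rail.
- tray_mid (a point): Middle of the orange tray's outer box, axes as tray: 72.5 mm above the table standing, 22.5 mm lying flat. Pushed in its +x near the top edge of the cell side, it passes balance after 25 to 45 mm and falls flat by itself, its bottom edge staying about in place. The cells are recessed 13 mm behind the 4 mm rim.
- rail: Long fixed wooden rail on the table beyond the tray, 820 mm long (its y axis), 25 mm deep (x), 30 mm high. Origin: centre of its underside. Its x axis points away from the robot, so its working face is 12.5 mm to -x of the origin. It may be turned by up to about 5 degrees.
- end_stop: Short fixed wooden block at one end of the rail, left or right, square to the rail on its robot side: 200 mm along its x axis, 30 mm wide (y), 30 mm high. Origin: centre of its underside, so its two faces are 15 mm to either side in y; the one towards the middle of the rail is the working face. Axes parallel to the rail's.
- blue_tray: A blue tray like the orange one, standing on its long edge at the other end of the rail, its 190 mm length along x, 45 mm thick along y, 145 mm high; loose, to be left standing. Origin: centre of the face it stands on.
- soap: Green soap bottle, 60 mm diameter, 150 mm high, standing, loose, to be left alone. Origin: centre of its underside.
- egg_bowl: White bowl with three brown eggs, 136 mm diameter, about 72 mm high with the eggs, loose, to be left alone. Origin: centre of its underside.
- carton: Closed cardboard egg carton, 105 x 150 mm, 69 mm high, loose, to be left alone. Origin: centre of its underside.
- brush: Cleaning brush lying on the table, roughly along x, loose, to be left alone. Origin: centre of its underside.
There are look-alikes about, which are no part of the job. There is more than one size of the tray; the one meant has the size given above.

How it is judged:
By the outcome, as a careful person would: the job done as asked, in the order asked, and still so for the second after the job is handed in, with the robot touching nothing.
It also fails if it takes over 67 s, if anything falls off the work surface, if the arm or the gripper's body presses on something with over 40 N, if the wrist force passes 120 N, or if a joint passes its speed limit or range.

## Working session

There is one attempt and no reset: what is moved stays moved. The work goes in short steps, Python scripts to look and compute and a shell command to move; the robot and the scene stay as the last step left them, time stands still between calls to the robot, and variables do not carry over. Pictures are saved under pics/ and viewed, about 8 in all and at most 12, crops included, and the job is handed in when it is done.

```bash
ls; mkdir -p pics; python3 - <<'E'
from station import r, vision
import cv2,numpy as np,pickle
print(r.sense())
for n in ("scene","top"):
    c=vision.capture(n); pickle.dump(c,open(n+"0.pkl","wb"))
    print(n,c["K"],c["xyz"],c["orientation"],[k for k in c])
    cv2.imwrite(f"pics/{n}0.png",c["frame"][:,:,::-1])
E
```

```text
pics
{'time_s': 0.0, 'joints': array([-5.39954234e+01,  2.20916526e+01,  3.78813457e-01, -2.88011742e-02,
       -6.84128073e+01, -1.48146809e+01]), 'joint_velocities': array([ 0.06325612,  0.01587533, -0.02107758, -0.01018058,  0.10522506,
       -0.07265157]), 'effort': array([-1.78013179e-03, -3.90669358e+01,  1.87404048e+01,  4.22018632e+00,
        1.08005651e-02, -1.97847949e-04]), 'tcp_pos': array([ 0.22570569, -0.58221933,  0.24644406]), 'ee_rot': array([[-9.32454529e-01, -3.61286204e-01, -9.10969105e-04],
       [-3.61287335e-01,  9.32452285e-01,  2.04876074e-03],
       [ 1.09246234e-04,  2.23949783e-03, -9.99997486e-01]]), 'wrist_force': array([-0.23528237, -0.92508335,  0.64818908]), 'moment': array([ 0.00848312, -0.00601865, -0.03107117]), 'gripper_width': 0.9991183978679474}
scene [[492.93129795   0.         324.81464349]
 [  0.         492.93129795 200.77850163]
 [  0.           0.           1.        ]] [ 1.16427886 -0.87069768  1.12948006] [[ 0.83120944 -0.39215219  0.39409077]
 [ 0.55565786  0.56264113 -0.61211053]
 [ 0.01830881  0.72777168  0.68557507]] ['frame', 'K', 'xyz', 'orientation']
top [[432.36198146   0.         315.40249546]
 [  0.         432.36198146 196.84764224]
 [  0.           0.           1.        ]] [0.45784734 0.04776067 1.40808939] [[-0.0063473   0.99807273 -0.06172963]
 [-0.99991882 -0.00701687 -0.01063602]
 [-0.01104867  0.06165711  0.99803624]] ['frame', 'K', 'xyz', 'orientation']
```

View pics/scene0.png

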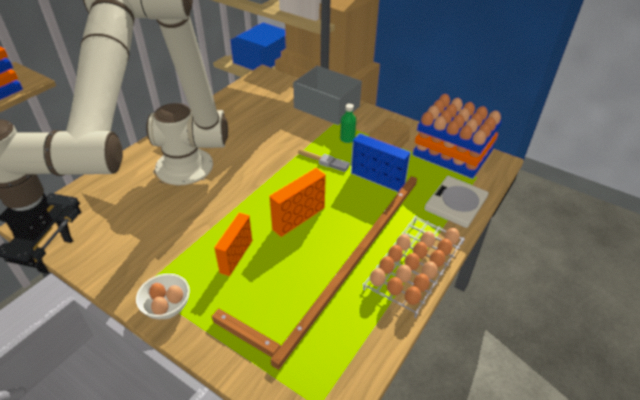

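View pics/top0.png

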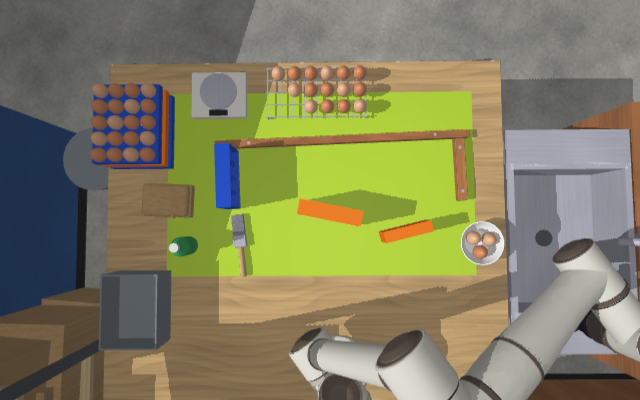

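The top view shows two orange trays: A at (330,212), the larger, and B at (405,231), the smaller look-alike. There is another orange layer in the egg stack at (165,125), and an orange shelf item at the left of the scene view. The end stop is at the right end of the rail, (460,168). Blue tray (227,175), soap (183,246), brush (239,245), bowl (481,243), carton (167,200). Next I'll measure these.

```bash
cat > h.py <<'E'
import cv2,numpy as np,pickle
def ray(c,uv):
    K=c["K"];d=np.array([(uv[0]-K[0,2])/K[0,0],-(uv[1]-K[1,2])/K[1,1],-1.])
    return np.array(c["xyz"]),np.array(c["orientation"])@d
def pt(c,uv,z):
    o,d=ray(c,uv); return o+d*(z-o[2])/d[2]
def proj(c,p):
    q=np.array(c["orientation"]).T@(np.array(p)-c["xyz"]);K=c["K"]
    return np.array([K[0,2]+K[0,0]*q[0]/-q[2],K[1,2]-K[1,1]*q[1]/-q[2]])
def rects(c,lo,hi,amin=60):
    hsv=cv2.cvtColor(c["frame"],cv2.COLOR_RGB2HSV);m=cv2.inRange(hsv,lo,hi)
    cs,_=cv2.findContours(m,cv2.RETR_EXTERNAL,cv2.CHAIN_APPROX_NONE)
    return [(k,cv2.boxPoints(cv2.minAreaRect(k))) for k in cs if cv2.contourArea(k)>amin],hsv
E
python3 - <<'E'
from h import *
t=pickle.load(open("top0.pkl","rb"));s=pickle.load(open("scene0.pkl","rb"))
R,hsv=rects(t,(5,200,150),(15,255,255))
for k,b in R:
    if b[:,0].mean()<280: continue
    print("orange",cv2.contourArea(k),b.round(1).tolist())
    for z in(.11,.145):
        P=np.array([pt(t,q,z)[:2] for q in b]);print(z,(P*1000).round().tolist(),np.linalg.norm(P-np.roll(P,1,0),axis=1).round(3))
for uv in [(440,135),(330,140),(460,150),(300,300),(330,212),(227,175)]: print(uv,hsv[uv[1],uv[0]])
R,_=rects(t,(3,90,80),(14,230,220),300)
for k,b in R:
    P=np.array([pt(t,q,.03)[:2] for q in b]);print("br",b.round().tolist(),(P*1000).round().tolist())
R,_=rects(s,(3,150,80),(15,255,255),300)
for k,b in R: print("scene",cv2.contourArea(k),cv2.approxPolyDP(k,3,True)[:,0].tolist())
f=t["frame"][110:290,200:500]
cv2.imwrite("pics/c1.png",cv2.resize(f,None,fx=2.6,fy=2.6,interpolation=cv2.INTER_CUBIC)[:,:,::-1])
E
```

```text
orange 551.5 [[378.8999938964844, 231.5], [430.20001220703125, 218.6999969482422], [433.1000061035156, 230.5], [381.79998779296875, 243.3000030517578]]
0.11 [[433.0, -127.0], [470.0, -281.0], [435.0, -289.0], [398.0, -136.0]] [0.036 0.158 0.036 0.158]
0.145 [[434.0, -123.0], [470.0, -272.0], [436.0, -280.0], [400.0, -131.0]] [0.035 0.154 0.035 0.154]
orange 901.5 [[296.79998779296875, 213.1999969482422], [299.79998779296875, 198.1999969482422], [362.79998779296875, 210.8000030517578], [359.79998779296875, 225.8000030517578]]
0.11 [[489.0, 118.0], [535.0, 109.0], [495.0, -80.0], [450.0, -71.0]] [0.193 0.046 0.193 0.046]
0.145 [[489.0, 116.0], [532.0, 107.0], [494.0, -77.0], [451.0, -68.0]] [0.188 0.045 0.188 0.045]
(440, 135) [ 12 141 150]
(330, 140) [ 12 146 161]
(460, 150) [ 12 144 167]
(300, 300) [ 18 103 190]
(330, 212) [ 13 212 235]
(227, 175) [112 202 194]
br [[590.0, 355.0], [598.0, 340.0], [647.0, 366.0], [639.0, 381.0]] [[44.0, -786.0], [90.0, -812.0], [12.0, -959.0], [-33.0, -933.0]]
br [[90.0, 148.0], [137.0, 148.0], [137.0, 160.0], [90.0, 160.0]] [[707.0, 791.0], [705.0, 6
[... 907 characters left out ...]
790.0], [922.0, 636.0], [876.0, 634.0], [873.0, 788.0]]
scene 394.0 [[422, 273], [406, 290], [405, 298], [411, 304], [418, 302], [420, 292], [429, 284]]
scene 304.5 [[447, 239], [439, 242], [438, 249], [431, 254], [430, 259], [438, 266], [451, 249]]
scene 1190.0 [[238, 215], [216, 246], [221, 272], [229, 274], [250, 241], [248, 217]]
scene 2524.5 [[415, 179], [411, 178], [400, 191], [403, 196], [395, 198], [298, 325], [303, 329], [299, 332], [296, 328], [281, 347], [219, 310], [214, 320], [270, 354], [272, 363], [278, 367]]
scene 2131.5 [[317, 170], [271, 196], [273, 228], [279, 234], [323, 206], [323, 175]]
scene 829.5 [[414, 142], [474, 167], [496, 133], [480, 155], [448, 147], [419, 133]]
```

View pics/c1.png

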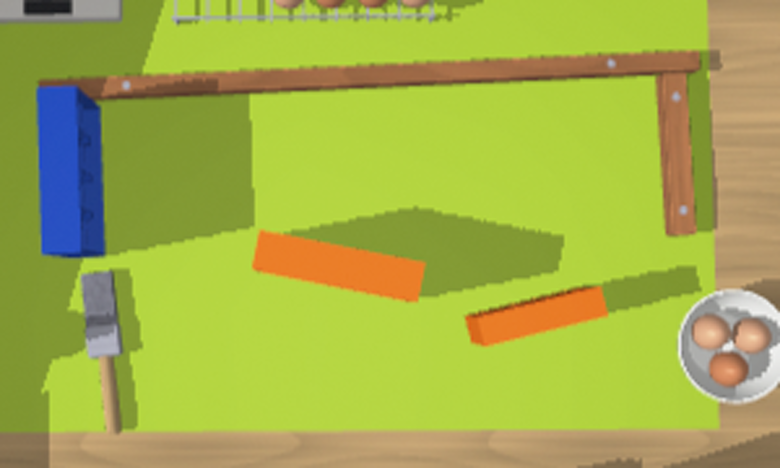

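Tray A measures 190 x 45 mm at z=0.145, so it is the right one. B is about 154 x 36 mm, the look-alike. A's centre is about (0.4915, 0.0195) with yaw -11.7°. I'll fit the rail and stop face lines, and move towards the tray in the same step.

```bash
cat > rail.py <<'E'
from h import *
t=pickle.load(open("top0.pkl","rb"))
h=cv2.cvtColor(t["frame"],cv2.COLOR_RGB2HSV)[:,:,0].astype(float)
def edge(v,i0): # first crossing of hue 24
    for i in range(len(v)-1):
        if (v[i]-24)*(v[i+1]-24)<=0: return i0+i+(24-v[i])/(v[i+1]-v[i]+1e-9)
P=np.array([pt(t,(u,edge(h[170:125:-1,u],0)*-1+170),0)[:2] for u in range(310,440,5)])
Q=np.array([pt(t,(edge(h[w,435:470],435),w),0)[:2] for w in range(150,196,3)])
for n,A in(("rail",P),("stop",Q)):
    vx,vy,x0,y0=cv2.fitLine(A.astype(np.float32),cv2.DIST_HUBER,0,.001,.001).ravel()
    print(n,vx,vy,x0,y0,"angle",np.degrees(np.arctan2(vy,vx)))
E
python3 rail.py
python3 -m jog '{"rot":[[0,0,-3.3],[0,0,-3.3],[0,0,-3.3],[0,0,-3.3],[0,0,-3.3],[0,0,-3.3],[0,0,-3.3],[0,0,-3.3],[0,0,-3.3],[0,0,-3.3]],"delta_pos":[[11,34,0],[11,34,0],[11,34,0],[11,34,0],[11,34,0],[11,34,0],[11,34,0],[11,34,0],[11,34,0],[11,34,0]],"grip":[100,100,100,100,100,100,100,100,100,100]}'
```

```text
rail 0.037004918 -0.9993151 0.724967 -0.12582242 angle -87.87929
stop 0.99920845 0.039780598 0.6283114 -0.38936758 angle 2.2798617
time_s: 0.93
tcp_pos: [0.3357, -0.241, 0.2474]
ee_rot: [[-0.978, 0.208, -0.0], [0.208, 0.978, 0.0], [0.0, 0.0, -1.0]]
wrist_force: [0.5, -0.8, 1.0]
gripper_width: 0.997
```

```bash
python3 -m jog '{"rot":[[0,0,0],[0,0,0],[0,0,0],[0,0,0],[0,0,0],[0,0,0],[0,0,0],[0,0,0],[0,0,0]],"delta_pos":[[11,34,0],[11,34,0],[11,34,0],[11,34,0],[11,34,0],[11,34,0],[11,34,0],[11,34,0],[0,2,0]],"grip":[100,100,100,100,100,100,100,100,100]}'
python3 - <<'E'
from station import vision
import cv2,pickle
for n in("wrist","top"):
    c=vision.capture(n);pickle.dump(c,open(n+"1.pkl","wb"));cv2.imwrite(f"pics/{n}1.png",c["frame"][:,:,::-1])
E
```

```text
time_s: 1.68
tcp_pos: [0.4257, 0.0354, 0.2475]
ee_rot: [[-0.98, 0.2, 0.001], [0.2, 0.98, 0.001], [-0.001, 0.001, -1.0]]
wrist_force: [0.7, -0.5, 0.3]
gripper_width: 0.996
```

View pics/wrist1.png

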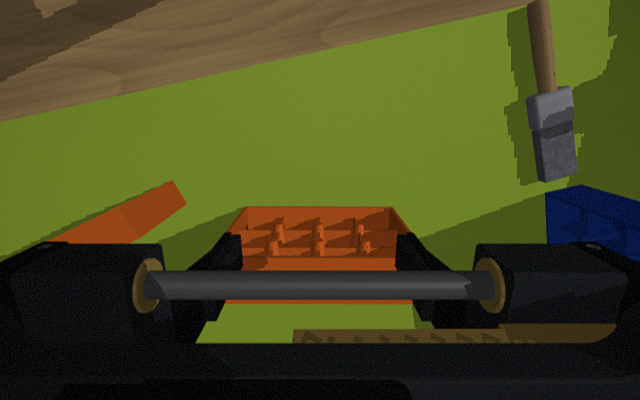

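The wrist view shows the tray (318,255) centred between the fingers with its cells facing the robot. Now I'll lower and approach.

```bash
python3 -m jog '{"rot":[[0,0,0],[0,0,0],[0,0,0],[0,0,0],[0,0,0],[0,0,0],[0,0,0],[0,0,0]],"delta_pos":[[0,0,-31],[0,0,-31],[0,0,-30],[6,-1.2,0],[6,-1.2,0],[5,-1,0],[5,-1,0],[5,-1,0]],"grip":[100,100,100,100,100,100,100,100]}'
python3 -m jog '{"rot":[[0,0,0],[0,0,0],[0,0,0],[0,0,0],[0,0,0],[0,0,0],[0,0,0],[0,0,0]],"delta_pos":[[4,-0.8,0],[4,-0.8,0],[4,-0.8,0],[4,-0.8,0],[4,-0.8,0],[4,-0.8,0],[4,-0.8,0],[0,0,0]],"grip":[100,100,100,100,100,100,100,100]}'
```

```text
time_s: 2.45
tcp_pos: [0.4527, 0.0259, 0.1573]
ee_rot: [[-0.979, 0.205, 0.004], [0.205, 0.979, 0.001], [-0.003, 0.002, -1.0]]
wrist_force: [-0.4, 0.5, -0.3]
gripper_width: 1.0
time_s: 3.12
tcp_pos: [0.4798, 0.0203, 0.1555]
ee_rot: [[-0.979, 0.205, 0.0], [0.205, 0.979, -0.0], [-0.0, 0.0, -1.0]]
wrist_force: [0.2, -0.3, 0.2]
gripper_width: 0.997
```

```bash
python3 - <<'E'
from station import vision
from h import *
c=vision.capture("top");pickle.dump(c,open("top2.pkl","wb"));cv2.imwrite("pics/top2.png",c["frame"][:,:,::-1])
R,_=rects(c,(5,180,120),(16,255,255))
for k,b in R:
    if 260<b[:,0].mean()<480: print(cv2.contourArea(k),b.round().tolist())
E
```

```text
576.0 [[379.0, 231.0], [430.0, 219.0], [433.0, 231.0], [382.0, 243.0]]
68.0 [[347.0, 205.0], [348.0, 199.0], [364.0, 201.0], [363.0, 207.0]]
108.0 [[300.0, 196.0], [302.0, 189.0], [326.0, 194.0], [325.0, 200.0]]
```

```bash
python3 -m jog '{"rot":[[0,0,0],[0,0,0],[0,0,0],[0,0,0],[0,0,0],[0,0,0],[0,0,0],[0,0,0]],"delta_pos":[[4,-0.8,0],[4,-0.8,0],[4,-0.8,0],[4,-0.8,0],[0,0,0],[0,0,0],[0,0,0],[0,0,0]],"grip":[100,100,100,100,100,100,100,100]}'
python3 - <<'E'
from station import vision
from h import *
c=vision.capture("scene");pickle.dump(c,open("scene2.pkl","wb"));cv2.imwrite("pics/scene2.png",c["frame"][:,:,::-1])
E
```

```text
time_s: 3.83
tcp_pos: [0.4947, 0.0171, 0.1555]
ee_rot: [[-0.979, 0.205, -0.0], [0.205, 0.979, 0.0], [0.0, -0.0, -1.0]]
wrist_force: [0.5, -0.1, -0.5]
gripper_width: 1.0
```

View pics/scene2.png

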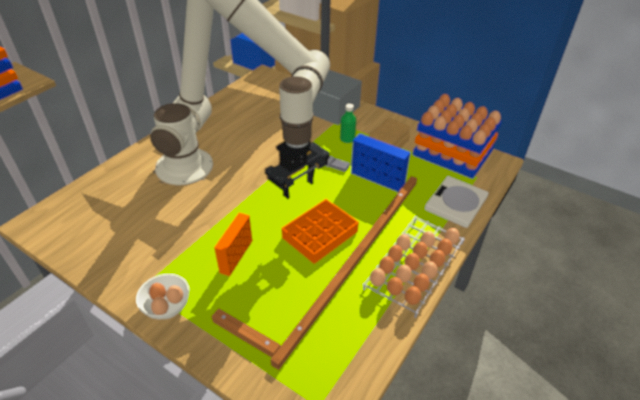

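The tray now lies flat with its cells up at (320,230). I'll back off, square the tool to the rail (+14°), and measure.

```bash
python3 -m jog '{"rot":[[0,0,0],[0,0,3.5],[0,0,3.5],[0,0,3.5],[0,0,3.5],[0,0,0]],"delta_pos":[[-13,3,0],[-13,3,0],[-13,3,0],[-13,3,0],[-13,3,0],[0,0,0]],"grip":[100,100,100,100,100,100]}'
cat > m.py <<'E'
import sys
from station import vision
from h import *
def meas(n):
    c=vision.capture(n);pickle.dump(c,open(n+"m.pkl","wb"))
    R,_=rects(c,(3,175,60),(16,255,255),300)
    for k,b in R:
        m=k[:,0].mean(0)
        w=pt(c,m,.045)
        if not(-.35<w[1]<.2 and .5<w[0]<.72): continue
        P=np.array([pt(c,q,.045)[:2] for q in k[:,0]]);
        (cx,cy),(a,bb),th=cv2.minAreaRect((P*1000).astype(np.float32))
        B=cv2.boxPoints(((cx,cy),(a,bb),th))
        print(n,"centre",round(cx),round(cy),"size",round(a),round(bb),"ang",round(th,1),B.round().tolist())
    return c
if __name__=="__main__":
    c=meas("top");meas("scene");cv2.imwrite(f"pics/{sys.argv[1]}.png",cv2.resize(c["frame"][90:310,180:520],None,fx=2.2,fy=2.2)[:,:,::-1])
E
python3 m.py m3
```

```text
time_s: 4.38
tcp_pos: [0.4276, 0.0319, 0.1555]
ee_rot: [[-0.999, -0.04, -0.001], [-0.04, 0.999, 0.0], [0.001, 0.0, -1.0]]
wrist_force: [-0.4, -0.1, 0.6]
gripper_width: 1.001
top centre 587 -1 size 188 145 ang 78.3 [[497.0, -78.0], [639.0, -108.0], [678.0, 77.0], [535.0, 106.0]]
scene centre 598 -13 size 209 163 ang 78.3 [[497.0, -99.0], [657.0, -132.0], [699.0, 73.0], [540.0, 106.0]]
```

View pics/m3.png

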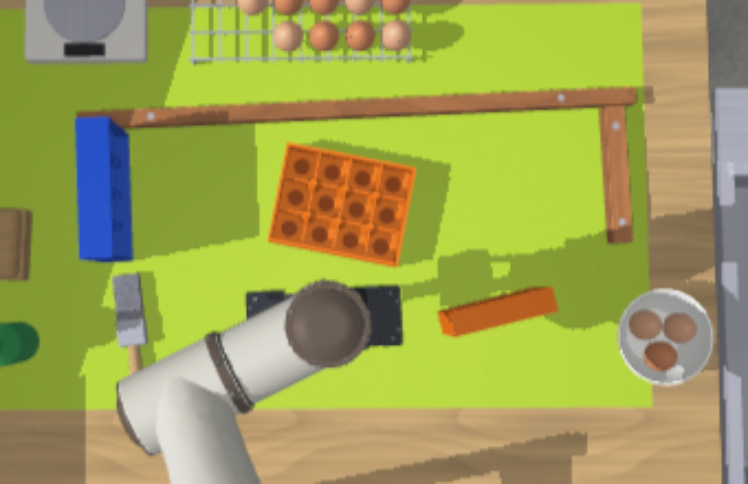

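The crop shows the tray lying flat, centre (342,205), clear of everything. Its measured centre is (587,-1) mm, size 188 x 145 mm, yaw -11.7°. Next, push it to the rail with both fingers.

```bash
python3 -m jog '{"rot":[[0,0,0],[0,0,0],[0,0,0],[0,0,0],[0,0,0],[0,0,0],[0,0,0]],"delta_pos":[[0,-7,-38],[0,-7,-38],[0,-6,-38],[15,0,0],[15,0,0],[15,0,0],[10,0,0]],"grip":[100,100,100,100,100,100,100]}'
python3 -m jog '{"rot":[[0,0,0],[0,0,0],[0,0,0],[0,0,0],[0,0,0],[0,0,0],[0,0,0],[0,0,0],[0,0,0],[0,0,0]],"delta_pos":[[5,0.2,0],[5,0.2,0],[5,0.2,0],[5,0.2,0],[5,0.2,0],[5,0.2,0],[5,0.2,0],[5,0.2,0],[5,0.2,0],[0,0,0]],"grip":[100,100,100,100,100,100,100,100,100,100]}'
python3 m.py m4
```

```text
time_s: 5.07
tcp_pos: [0.4874, 0.0121, 0.0411]
ee_rot: [[-0.999, -0.037, 0.001], [-0.037, 0.999, -0.0], [-0.001, -0.0, -1.0]]
wrist_force: [0.1, 0.5, 0.9]
gripper_width: 1.002
time_s: 5.9
tcp_pos: [0.5313, 0.0141, 0.0417]
ee_rot: [[-0.999, -0.038, 0.002], [-0.038, 0.999, 0.0], [-0.002, 0.0, -1.0]]
wrist_force: [0.1, -0.2, 0.1]
gripper_width: 1.0
top centre 635 11 size 193 125 ang 89.3 [[571.0, -85.0], [696.0, -87.0], [698.0, 106.0], [574.0, 108.0]]
scene centre 627 -2 size 213 166 ang 85.8 [[536.0, -102.0], [702.0, -115.0], [718.0, 98.0], [552.0, 110.0]]
```

```bash
python3 -m jog '{"rot":[[0,0,0],[0,0,0],[0,0,0],[0,0,0],[0,0,0],[0,0,0],[0,0,0]],"delta_pos":[[3,0.1,0],[3,0.1,0],[3,0.1,0],[3,0.1,0],[3,0.1,0],[3,0.1,0],[0,0,0]],"grip":[100,100,100,100,100,100,100]}'
python3 m.py m5
python3 -m jog '{"rot":[[0,0,0],[0,0,0],[0,0,0],[0,0,0]],"delta_pos":[[2,0.1,0],[2,0.1,0],[2,0.1,0],[0,0,0]],"grip":[100,100,100,100]}'
python3 m.py m5
```

```text
time_s: 6.58
tcp_pos: [0.5488, 0.0146, 0.0416]
ee_rot: [[-0.999, -0.038, 0.001], [-0.038, 0.999, 0.0], [-0.001, 0.0, -1.0]]
wrist_force: [-1.3, -0.2, -0.2]
gripper_width: 0.996
top centre 654 16 size 115 188 ang 0.7 [[596.0, 109.0], [598.0, -79.0], [713.0, -77.0], [711.0, 110.0]]
scene centre 656 -40 size 197 576 ang 2.2 [[547.0, 244.0], [569.0, -331.0], [765.0, -324.0], [743.0, 252.0]]
time_s: 7.02
tcp_pos: [0.5543, 0.0148, 0.0416]
ee_rot: [[-0.999, -0.038, 0.0], [-0.038, 0.999, 0.0], [-0.0, 0.0, -1.0]]
wrist_force: [0.1, -0.8, 0.1]
gripper_width: 0.997
top centre 659 18 size 112 189 ang 0.6 [[602.0, 112.0], [604.0, -77.0], [716.0, -76.0], [714.0, 114.0]]
scene centre 659 -39 size 191 575 ang 2.2 [[553.0, 244.0], [574.0, -330.0], [765.0, -323.0], [744.0, 252.0]]
```

```bash
python3 -m jog '{"rot":[[0,0,0],[0,0,0],[0,0,0],[0,0,0]],"delta_pos":[[2,0.1,0],[2,0.1,0],[1,0,0],[0,0,0]],"grip":[100,100,100,100]}'
python3 -m jog '{"rot":[[0,0,0],[0,0,0],[0,0,0],[0,0,0]],"delta_pos":[[1,0,0],[1,0,0],[1,0,0],[0,0,0]],"grip":[100,100,100,100]}'
python3 -m jog '{"rot":[[0,0,0],[0,0,0],[0,0,0],[0,0,0]],"delta_pos":[[1,0,0],[1,0,0],[1,0,0],[0,0,0]],"grip":[100,100,100,100]}'
python3 m.py m6
```

```text
time_s: 7.45
tcp_pos: [0.5591, 0.015, 0.0415]
ee_rot: [[-0.999, -0.038, 0.0], [-0.038, 0.999, 0.0], [-0.0, 0.0, -1.0]]
wrist_force: [-1.8, -0.5, -0.1]
gripper_width: 0.998
time_s: 7.78
tcp_pos: [0.5603, 0.0147, 0.0413]
ee_rot: [[-0.999, -0.037, -0.004], [-0.037, 0.999, -0.001], [0.004, -0.0, -1.0]]
wrist_force: [-4.6, 0.7, 3.5]
gripper_width: 1.0
time_s: 8.12
tcp_pos: [0.5604, 0.0145, 0.041]
ee_rot: [[-0.999, -0.037, -0.01], [-0.037, 0.999, -0.001], [0.01, -0.001, -1.0]]
wrist_force: [-11.3, 2.1, 7.3]
gripper_width: 0.998
top centre 666 22 size 191 109 ang 89.6 [[610.0, -73.0], [719.0, -74.0], [721.0, 117.0], [612.0, 117.0]]
```

View pics/m6.png

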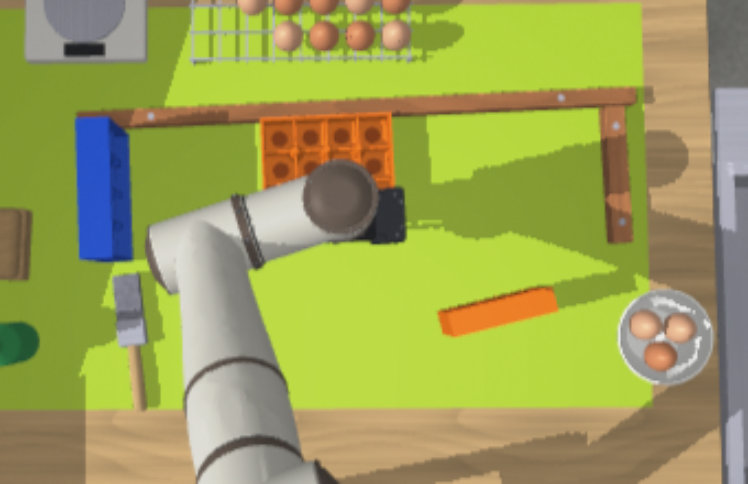

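The tray is against the rail: the force rose to 11 N and the far edge is at x≈0.72. Now I'll back off, lift, and check j6 for the 90° turn.

```bash
python3 -m jog '{"rot":[[0,0,0],[0,0,0],[0,0,0],[0,0,0],[0,0,0],[0,0,0],[0,0,0],[0,0,0]],"delta_pos":[[-4,0,0],[-13,0,0],[-13,0,0],[0,0,40],[0,0,40],[0,0,20],[0,0,10],[0,0,0]],"grip":[100,100,100,100,100,100,100,100]}'
python3 -c "
from station import r;print(r.sense()['joints'].round(1))"; python3 m.py m7
```

```text
time_s: 8.88
tcp_pos: [0.537, 0.0156, 0.1543]
ee_rot: [[-0.999, -0.039, 0.007], [-0.039, 0.999, 0.002], [-0.007, 0.002, -1.0]]
wrist_force: [0.1, -0.6, -0.6]
gripper_width: 0.999
[  19.    18.5  -19.7    0.   -51.4 -106.8]
top centre 657 20 size 124 190 ang 1.6 [[592.0, 113.0], [598.0, -76.0], [722.0, -73.0], [717.0, 117.0]]
scene centre 668 -72 size 177 508 ang 2.1 [[570.0, 179.0], [589.0, -329.0], [765.0, -322.0], [746.0, 185.0]]
```

```bash
python3 -m jog '{"rot":[[0,0,7],[0,0,7],[0,0,7],[0,0,7],[0,0,7],[0,0,7],[0,0,7],[0,0,7],[0,0,7],[0,0,7]],"delta_pos":[[8,11,0],[8,11,0],[8,11,0],[8,11,0],[8,11,0],[8,11,0],[8,11,0],[8,11,0],[8,11,0],[8,11,0]],"grip":[100,100,100,100,100,100,100,100,100,100]}'
python3 -m jog '{"rot":[[0,0,7],[0,0,7],[0,0,6],[0,0,0]],"delta_pos":[[8,10,0],[8,10,0],[7,10,0],[0,0,0]],"grip":[100,100,100,100]}'
python3 -c "
from station import r;print(r.sense()['joints'].round(1))"; python3 m.py m7
```

```text
time_s: 9.82
tcp_pos: [0.6143, 0.1252, 0.1483]
ee_rot: [[-0.3, -0.954, -0.005], [-0.954, 0.3, -0.002], [0.003, 0.004, -1.0]]
wrist_force: [-0.1, -0.3, 0.1]
gripper_width: 1.002
time_s: 10.15
tcp_pos: [0.6382, 0.1562, 0.1481]
ee_rot: [[0.042, -0.999, -0.003], [-0.999, -0.042, -0.002], [0.001, 0.003, -1.0]]
wrist_force: [0.2, 0.1, -0.3]
gripper_width: 0.998
[ 27.8  29.7  -2.1  -0.  -58.5 -25.4]
top centre 644 20 size 148 188 ang 2.2 [[567.0, 111.0], [574.0, -77.0], [722.0, -71.0], [714.0, 117.0]]
scene centre 662 81 size 177 444 ang 2.3 [[565.0, 299.0], [582.0, -144.0], [759.0, -137.0], [741.0, 306.0]]
```

```bash
python3 -m jog '{"rot":[[0,0,0],[0,0,0],[0,0,0],[0,0,0],[0,0,0],[0,0,0],[0,0,0],[0,0,0],[0,0,0],[0,0,0]],"delta_pos":[[0,0,-36],[0,0,-36],[0,0,-35],[0.3,-8,0],[0.3,-8,0],[0.2,-5,0],[0.2,-5,0],[0.2,-5,0],[0.2,-5,0],[0.2,-5,0]],"grip":[100,100,100,100,100,100,100,100,100,100]}'
python3 -m jog '{"rot":[[0,0,0],[0,0,0],[0,0,0],[0,0,0],[0,0,0],[0,0,0],[0,0,0],[0,0,0],[0,0,0],[0,0,0]],"delta_pos":[[0.3,-7,0],[0.3,-8,0],[0.3,-8,0],[0.3,-8,0],[0.3,-8,0],[0.3,-8,0],[0.3,-8,0],[0.3,-8,0],[0.3,-6,0],[0,0,0]],"grip":[100,100,100,100,100,100,100,100,100,100]}'
python3 m.py m8
```

```text
time_s: 11.08
tcp_pos: [0.6407, 0.1141, 0.0465]
ee_rot: [[0.038, -0.999, 0.004], [-0.999, -0.038, 0.002], [-0.002, -0.004, -1.0]]
wrist_force: [-0.3, 2.1, 0.8]
gripper_width: 1.003
time_s: 11.92
tcp_pos: [0.6418, 0.0433, 0.0442]
ee_rot: [[0.037, -0.999, -0.001], [-0.999, -0.037, -0.001], [0.001, 0.001, -1.0]]
wrist_force: [1.0, -0.2, -0.3]
gripper_width: 1.003
top centre 646 -78 size 147 165 ang 2.1 [[569.0, 2.0], [576.0, -163.0], [723.0, -157.0], [717.0, 7.0]]
scene centre 665 -36 size 178 568 ang 2.1 [[565.0, 245.0], [587.0, -323.0], [765.0, -316.0], [744.0, 252.0]]
```

View pics/m8.png

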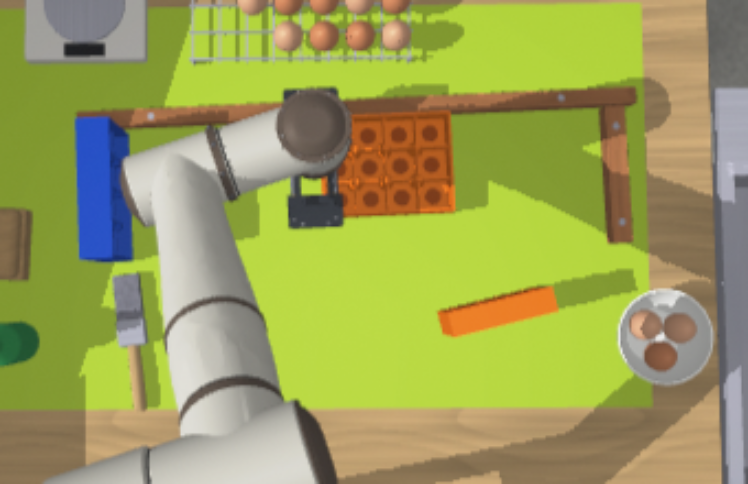

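The tray slides squarely along the rail (2.1°), with about 228 mm to go.

```bash
python3 -m jog '{"rot":[[0,0,0],[0,0,0],[0,0,0],[0,0,0],[0,0,0],[0,0,0],[0,0,0],[0,0,0],[0,0,0],[0,0,0]],"delta_pos":[[0.3,-7,0],[0.3,-9,0],[0.3,-9,0],[0.3,-9,0],[0.4,-9,0],[0.4,-9,0],[0.4,-9,0],[0.4,-9,0],[0.4,-9,0],[0.4,-9,0]],"grip":[100,100,100,100,100,100,100,100,100,100]}'
python3 -m jog '{"rot":[[0,0,0],[0,0,0],[0,0,0],[0,0,0],[0,0,0],[0,0,0],[0,0,0],[0,0,0],[0,0,0],[0,0,0]],"delta_pos":[[0.3,-9,0],[0.3,-9,0],[0.3,-9,0],[0.3,-9,0],[0.4,-9,0],[0.4,-9,0],[0.4,-9,0],[0.4,-9,0],[0.4,-9,0],[0.4,-9,0]],"grip":[100,100,100,100,100,100,100,100,100,100]}'
python3 -m jog '{"rot":[[0,0,0],[0,0,0],[0,0,0],[0,0,0],[0,0,0],[0,0,0],[0,0,0],[0,0,0],[0,0,0],[0,0,0]],"delta_pos":[[0.2,-5,0],[0.2,-5,0],[0.1,-3,0],[0.1,-3,0],[0.1,-3,0],[0.1,-2,0],[0.1,-2,0],[0.1,-2,0],[0.1,-2,0],[0,0,0]],"grip":[100,100,100,100,100,100,100,100,100,100]}'
python3 m.py m9
```

```text
time_s: 12.85
tcp_pos: [0.6458, -0.044, 0.0446]
ee_rot: [[0.038, -0.999, -0.0], [-0.999, -0.038, 0.0], [-0.0, 0.0, -1.0]]
wrist_force: [0.6, 1.4, -0.0]
gripper_width: 0.999
time_s: 13.68
tcp_pos: [0.6494, -0.1339, 0.0446]
ee_rot: [[0.038, -0.999, -0.0], [-0.999, -0.038, 0.0], [-0.0, 0.0, -1.0]]
wrist_force: [-0.4, 0.9, -0.6]
gripper_width: 1.002
time_s: 14.52
tcp_pos: [0.6505, -0.1604, 0.0446]
ee_rot: [[0.038, -0.999, 0.0], [-0.999, -0.038, -0.0], [0.0, -0.0, -1.0]]
wrist_force: [0.3, -0.3, 0.2]
gripper_width: 1.003
top centre 655 -285 size 148 156 ang 2.3 [[578.0, -210.0], [584.0, -366.0], [732.0, -360.0], [726.0, -204.0]]
scene centre 670 -78 size 177 670 ang 0.9 [[576.0, 255.0], [587.0, -415.0], [764.0, -412.0], [753.0, 258.0]]
```

```bash
python3 -m jog '{"rot":[[0,0,0],[0,0,0],[0,0,0],[0,0,0],[0,0,0],[0,0,0],[0,0,0],[0,0,0]],"delta_pos":[[0.1,-3,0],[0.1,-3,0],[0.1,-3,0],[0.1,-3,0],[0.1,-3,0],[0.1,-3,0],[0.1,-2,0],[0,0,0]],"grip":[100,100,100,100,100,100,100,100]}'
python3 -m jog '{"rot":[[0,0,0],[0,0,0],[0,0,0],[0,0,0]],"delta_pos":[[0,-1.5,0],[0,-1.5,0],[0,-1,0],[0,0,0]],"grip":[100,100,100,100]}'
python3 -m jog '{"rot":[[0,0,0],[0,0,0],[0,0,0],[0,0,0]],"delta_pos":[[0,-1,0],[0,-1,0],[0,-1,0],[0,0,0]],"grip":[100,100,100,100]}'
python3 m.py m9
```

```text
time_s: 15.28
tcp_pos: [0.6512, -0.1807, 0.0445]
ee_rot: [[0.038, -0.999, 0.0], [-0.999, -0.038, -0.0], [0.0, -0.0, -1.0]]
wrist_force: [0.1, 0.4, -0.6]
gripper_width: 1.002
time_s: 15.62
tcp_pos: [0.6513, -0.1837, 0.0445]
ee_rot: [[0.038, -0.999, 0.0], [-0.999, -0.038, 0.0], [-0.0, -0.0, -1.0]]
wrist_force: [-0.8, 2.4, 1.1]
gripper_width: 0.999
time_s: 15.95
tcp_pos: [0.6514, -0.1839, 0.0446]
ee_rot: [[0.038, -0.999, 0.0], [-0.999, -0.038, 0.003], [-0.003, -0.0, -1.0]]
wrist_force: [-0.3, 11.6, 2.7]
gripper_width: 1.0
top centre 656 -310 size 147 155 ang 2.1 [[579.0, -235.0], [585.0, -390.0], [732.0, -385.0], [727.0, -230.0]]
scene centre 706 -100 size 708 200 ang 78.6 [[538.0, -427.0], [734.0, -467.0], [875.0, 227.0], [678.0, 266.0]]
```

Contact with the stop at 11.6 N. I'll release, lift, and look.

```bash
python3 -m jog '{"rot":[[0,0,0],[0,0,0],[0,0,0],[0,0,0],[0,0,0],[0,0,0],[0,0,0],[0,0,0],[0,0,0],[0,0,0]],"delta_pos":[[0,4,0],[0,15,0],[0,30,0],[0,10,35],[-20,10,35],[-20,20,30],[-30,20,0],[-30,20,0],[-20,10,0],[0,0,0]],"grip":[100,100,100,100,100,100,100,100,100,100]}'
python3 m.py m10; python3 - <<'E'
from h import *
f=pickle.load(open("topm.pkl","rb"))["frame"][115:225,350:490]
cv2.imwrite("pics/c10.png",cv2.resize(f,None,fx=5,fy=5,interpolation=cv2.INTER_CUBIC)[:,:,::-1])
E
```

```text
time_s: 16.88
tcp_pos: [0.5268, -0.0466, 0.1449]
ee_rot: [[0.04, -0.999, -0.002], [-0.999, -0.04, 0.0], [-0.0, 0.002, -1.0]]
wrist_force: [-0.3, -1.0, 0.5]
gripper_width: 0.999
top centre 656 -289 size 148 198 ang 2.1 [[578.0, -193.0], [585.0, -391.0], [733.0, -385.0], [726.0, -187.0]]
scene centre 660 -64 size 196 764 ang 1.7 [[551.0, 315.0], [574.0, -449.0], [770.0, -443.0], [746.0, 321.0]]
```

View pics/c10.png

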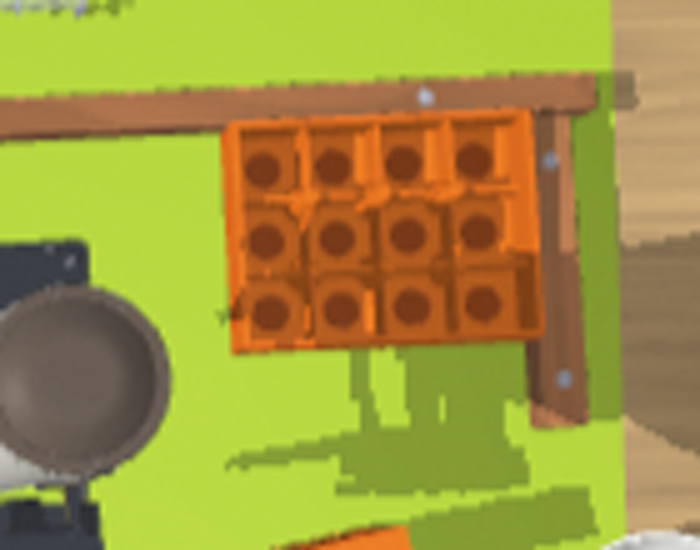

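The tray looks flush on both sides: corner at (535,112), parallel at 2.1°. One gentle two-finger nudge into the rail will make sure of it.

```bash
python3 -m jog '{"rot":[[0,0,-7],[0,0,-7],[0,0,-7],[0,0,-7],[0,0,-7],[0,0,-7],[0,0,-7],[0,0,-7],[0,0,-7],[0,0,-7]],"delta_pos":[[2,-17,1],[2,-17,1],[2,-17,1],[2,-17,1],[2,-17,1],[2,-17,0],[2,-17,0],[2,-17,0],[1,-17,0],[1,-17,0]],"grip":[100,100,100,100,100,100,100,100,100,100]}'
python3 -m jog '{"rot":[[0,0,-7],[0,0,-7],[0,0,-6],[0,0,0]],"delta_pos":[[0,-23,0],[0,-23,0],[0,-22,0],[0,0,0]],"grip":[100,100,100,100]}'
```

```text
time_s: 17.82
tcp_pos: [0.5501, -0.2198, 0.1491]
ee_rot: [[-0.929, -0.371, -0.0], [-0.371, 0.929, -0.001], [0.0, -0.001, -1.0]]
wrist_force: [0.4, 0.1, -0.6]
gripper_width: 0.996
time_s: 18.15
tcp_pos: [0.5498, -0.2902, 0.1488]
ee_rot: [[-1.0, -0.031, 0.0], [-0.031, 1.0, -0.001], [-0.0, -0.001, -1.0]]
wrist_force: [0.7, -0.1, -0.5]
gripper_width: 1.0
```

```bash
python3 -m jog '{"rot":[[0,0,0],[0,0,0],[0,0,0],[0,0,0],[0,0,0],[0,0,0],[0,0,0],[0,0,0]],"delta_pos":[[-4,0,-35],[0,0,-35],[0,0,-34],[0,0,0],[5,0,0],[5,0,0],[4,0,0],[0,0,0]],"grip":[100,100,100,100,100,100,100,100]}'
python3 -m jog '{"rot":[[0,0,0],[0,0,0],[0,0,0],[0,0,0],[0,0,0],[0,0,0],[0,0,0]],"delta_pos":[[1.5,0,0],[1.5,0,0],[1.5,0,0],[1,0,0],[1,0,0],[1,0,0],[0,0,0]],"grip":[100,100,100,100,100,100,100]}'
```

```text
time_s: 18.82
tcp_pos: [0.5622, -0.2865, 0.0481]
ee_rot: [[-0.999, -0.039, 0.006], [-0.039, 0.999, -0.002], [-0.006, -0.002, -1.0]]
wrist_force: [0.3, -0.5, -0.3]
gripper_width: 1.0
time_s: 19.4
tcp_pos: [0.5668, -0.2861, 0.0455]
ee_rot: [[-0.999, -0.038, 0.0], [-0.038, 0.999, -0.0], [-0.0, -0.0, -1.0]]
wrist_force: [0.1, 0.2, 0.1]
gripper_width: 1.0
```

```bash
for i in 1 2; do :; done; python3 -m jog '{"rot":[[0,0,0],[0,0,0],[0,0,0],[0,0,0]],"delta_pos":[[1.5,0,0],[1.5,0,0],[1,0,0],[0,0,0]],"grip":[100,100,100,100]}'
python3 -m jog '{"rot":[[0,0,0],[0,0,0],[0,0,0],[0,0,0]],"delta_pos":[[1,0,0],[1,0,0],[1,0,0],[0,0,0]],"grip":[100,100,100,100]}'
```

```text
time_s: 19.73
tcp_pos: [0.5708, -0.286, 0.0455]
ee_rot: [[-0.999, -0.038, -0.0], [-0.038, 0.999, 0.0], [0.0, 0.0, -1.0]]
wrist_force: [0.3, -0.2, 0.6]
gripper_width: 1.001
time_s: 20.07
tcp_pos: [0.5715, -0.2859, 0.0454]
ee_rot: [[-0.999, -0.038, -0.005], [-0.038, 0.999, 0.001], [0.005, 0.001, -1.0]]
wrist_force: [-5.8, -0.8, 3.8]
gripper_width: 1.002
```

The stop position matches the earlier pressed offset from the rail (159.4 vs 159.5 mm), so it is flush. Retreat and do a final check.

```bash
python3 -m jog '{"rot":[[0,0,0],[0,0,0],[0,0,0],[0,0,0],[0,0,0],[0,0,0],[0,0,0],[0,0,0],[0,0,0],[0,0,0]],"delta_pos":[[-4,0,0],[-8,0,0],[-8,0,0],[0,0,35],[0,0,40],[0,0,40],[0,20,35],[0,35,0],[0,35,0],[0,35,0]],"grip":[100,100,100,100,100,100,100,100,100,100]}'
python3 -m jog '{"rot":[[0,0,0],[0,0,0],[0,0,0],[0,0,0],[0,0,0],[0,0,0],[0,0,0],[0,0,0]],"delta_pos":[[-15,35,0],[-15,35,0],[-15,35,0],[-15,35,0],[-15,35,0],[-15,30,0],[0,0,0],[0,0,0]],"grip":[100,100,100,100,100,100,100,100]}'
python3 m.py m11
```

```text
time_s: 20.9
tcp_pos: [0.5532, -0.16, 0.1965]
ee_rot: [[-0.999, -0.037, 0.003], [-0.037, 0.999, 0.0], [-0.003, 0.0, -1.0]]
wrist_force: [0.3, -0.3, -0.8]
gripper_width: 1.003
time_s: 21.57
tcp_pos: [0.4629, 0.0452, 0.1959]
ee_rot: [[-0.999, -0.042, 0.001], [-0.042, 0.999, 0.001], [-0.001, 0.001, -1.0]]
wrist_force: [0.2, -0.6, 0.4]
gripper_width: 1.0
top centre 656 -289 size 148 198 ang 2.1 [[578.0, -193.0], [586.0, -390.0], [734.0, -385.0], [726.0, -187.0]]
scene centre 684 -94 size 691 193 ang 88.0 [[576.0, -435.0], [768.0, -442.0], [792.0, 248.0], [600.0, 255.0]]
```

View pics/m11.png

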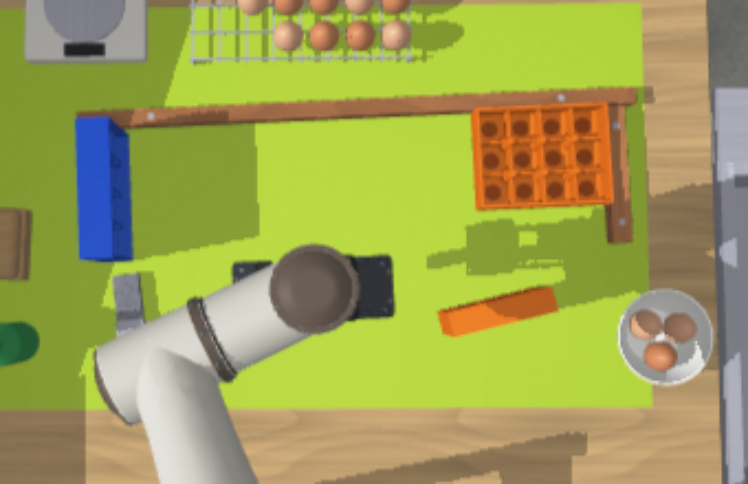

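The tray sits in the corner at (542,157), flat with its cells up. Everything else is where it was, and the arm is clear.

```bash
python3 -c "
from station import finish_job;print(finish_job())"
```

```text
the job is handed in; nothing more can be done
None
```

I pushed the orange tray over, and it now lies flat with its cells up in the corner, against both the long rail and the end stop. I used only the open fingers, with no pinching or lifting. I handed the job in at about 21.6 s of the 67 s allowed; the hand-in reports no verdict.

**Order of work:** I tipped it over, pushed it against the rail, slid it along the rail to the stop, then gave it one last gentle push into the rail.

**Contact:** I pushed until the force rose each time. It reached 11 N at the rail and 12 N at the stop, and about 6 N in the final push. In that push the tool stopped 159.4 mm from the rail face, against 159.5 mm when the tray was first pressed there.

**Last look from above:** the tray is turned 2.1°, the same as the rail. Its far edge is within about 1 mm of the rail line, which is as fine as the camera can resolve. The blue tray, bowl, smaller orange tray and carton are where they started. The brush and soap were partly hidden or cut off, but what shows of them has not moved.

**Checks that disagreed:**
- The final top-view mask gave the tray length as 198 mm instead of 190, probably because it included the visible side wall and some of the stop.
- The scene camera's mask ran the tray together with the rail, so I ignored its final figures.

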